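# Load and lock the vibration table

### The job

Get the small vibration table ready for a transit test: first take every glass jar left on it off and set it in the shallow steel tray on its right, then put all the small cartons that stand on the worktop to its left onto the metal table plate, inside its rails, side by side and any way up but not on top of one another. Only after loading, turn both winged table locks clockwise until each clicks over its detent and stays there; also, at any time, turn the timer dial clockwise from its zero exactly one click for each carton. Leave the pen and the loose lids where they are.

Things in the scene. Friction and masses are not known exactly. Their poses are not given: they have to be found in the camera images.
- shaker: the vibration table, a grey box 220 mm deep (x) by 450 mm wide (y), fixed to the worktop; its origin is under its centre, x points to its back, y to its left, z up. Upper face at 50 mm. At the back in the middle is the table plate, in front of it the timer dial, on either side a table lock at (45, +-177) mm; a jar may stand hard in front of each lock and keeps fingers and wing from going round
- table (a point): centre of the table plate's upper face (at (45, 0, 55) mm of the shaker), same axes as the shaker. The plate inside the rails measures 120 mm (x) by 240 mm (y); the rails are 5 mm thick and stand 9 mm above the plate
- dial_grip (a point): on the timer dial's vertical axis, half-way up its finger bar (at (-65, 0, 70) mm of the shaker). The bar is 38 mm long, 12 mm wide, its top at 81 mm above the worktop, standing on a round skirt 40 mm across whose top is at 59 mm
- dial (a joint): timer dial angle in rad: 0 = white pointer to the front (bar along the shaker's x), growing clockwise seen from above; click stops every 20 degrees (0.349 rad), resisting with up to 0.05 N m and pulling the dial to the nearest stop when it is let go; end stops at 0 and 6 clicks (2.094)
- lock_left_grip (a point): on the left lock's vertical axis, half-way up its wing (at (45, 177, 79) mm of the shaker)
- lock_left (a joint): left table lock: a grey wing 54 mm long, 16 mm wide and 24 mm high (67 to 91 mm above the worktop) on a steel hub, axis vertical. 0 = open, wing across the table (along shaker y); the value grows clockwise seen from above, in rad. A spring detent resists with up to 0.15 N m, most near 0.3; before 0.6 it springs back to 0 when let go, past 0.6 it snaps on to 1.2, where it stays (a little friction may leave it within 0.05); end stop 1.35.
- lock_right_grip (a point): on the right lock's vertical axis, half-way up its wing (at (45, -177, 79) mm of the shaker)
- lock_right (a joint): right table lock: a grey wing 54 mm long, 16 mm wide and 24 mm high (67 to 91 mm above the worktop) on a steel hub, axis vertical. 0 = open, wing across the table (along shaker y); the value grows clockwise seen from above, in rad. A spring detent resists with up to 0.15 N m, most near 0.3; before 0.6 it springs back to 0 when let go, past 0.6 it snaps on to 1.2, where it stays (a little friction may leave it within 0.05); end stop 1.35.
- jar_left_mid (a point): centre of an empty open clear glass jar, 56 mm across, 42 mm high, 80 g, that stands on the shaker in front of the left lock; z up its axis. None if absent
- jar_right_mid (a point): centre of a like jar in front of the right lock. None if absent
- tray: shallow steel tray on the worktop to the right of the shaker, fixed, 190 mm (x) by 125 mm (y), walls 3 mm thick, rim 10 mm and inner floor about 3 mm above the worktop; origin under its centre. Room for two jars one behind the other along its x
- carton_1_mid (a point): centre of a folding carton, 35 mm thick (x) by 80 mm (y) by 48 mm high (z) as it stands at the start, 55 g; axes those of the carton, z up while it stands upright. None if absent.
- carton_2_mid (a point): centre of a folding carton, 32 mm thick (x) by 80 mm (y) by 52 mm high (z) as it stands at the start, 55 g; axes those of the carton, z up while it stands upright. None if absent.
- carton_3_mid (a point): centre of a folding carton, 35 mm thick (x) by 80 mm (y) by 48 mm high (z) as it stands at the start, 55 g; axes those of the carton, z up while it stands upright. None if absent.
- carton_4_mid (a point): centre of a folding carton, 32 mm thick (x) by 80 mm (y) by 52 mm high (z) as it stands at the start, 55 g; axes those of the carton, z up while it stands upright. None if absent.
- pen_yellow: a yellow pen lying in front of the shaker, 138 mm long (its y); a bystander
- lid_teal: a round jar lid, 61 mm across and 11 mm high, in front of the shaker; a bystander
- lid_white: a round white jar lid, 50 mm across and 12 mm high, to the left of the shaker's back corner; a bystander
Things that resemble listed ones, but are neither listed nor needed, are in the scene too. Leave any green or yellow look-alike of the part that bears jar_left_mid alone.

How it is judged:
By the outcome, as a careful person would: the job done as asked, in the order asked, and still so for the second after the job is handed in, with the robot touching nothing.
Of carton_1, carton_2, carton_3, carton_4 only 2 to 4 are there at a start; the rules pass over those that are not, and their reading is None.
Of jar_left, jar_right only 1 to 2 are there at a start; the rules pass over those that are not, and their reading is None.
At some moment in a run one of carton_1, carton_2, carton_3, carton_4 may be knocked a few centimetres aside while the robot is not near it.
Once in a run the grip may slacken for a moment while it holds something.
It also fails if it takes over 210 s, if anything falls off the work surface, if the arm or the gripper's body presses on something with over 40 N, if the wrist force passes 120 N, or if a joint passes its speed limit or range.

### The arm

A 6-joint arm with a two-finger parallel gripper is mounted at the origin on a cart in front of the work surface, level with it; the furniture and walls round the work are solid. World frame = base frame: x ahead of the robot, y to its left, z up, the work surface at z = 0. Lengths are in m, angles in rad, forces in N, time in s.
With the tool pointing down it reaches from about 0.375 to 0.9 m from the base axis. Payload 3.1 kg.
Tool frame: the origin (TCP) lies midway between the tips of the shut fingers; the grasp point (between the pads) lies 19 mm behind it; x points along the fingers, y is the direction in which the jaws open and shut, and the axes are right-handed (so a half turn about x gives the same grasp; the last joint's range is limited). The gripper opens to 87 mm and grips with 3 to 60 N. Pads are 19 mm wide; open, the fingers measure 117 mm over their backs; the gripper's body (75 mm by 190 mm) begins 51 mm behind the grasp point.
Start: joints at [-0.178, 0.527, 1.433, -0, 1.181, -0.178], TCP at [0.625, 0, 0.223] pointing down, gripper open.
Joint ranges: [-3.08, 3.08], [-0.75, 2.2], [0.22, 2.44], [-1.43, 4.57], [0, 2.65], [-2.85, 2.85]. Speed limits (rad/s): [2.79, 2.79, 3.14, 3.14, 3.14, 3.14].

### API

Orientations are given as a unit quaternion [x, y, z, w].
In Python, from station import env gives the robot as it stands. The module is installed in compiled form; this text tells all that it offers.
- The arm moves only by the shell command python3 -m jog 'ROWS' [FORCE]. ROWS is JSON, a list of rows, each an object of numbers: "claw": the closure, from 0 (fully open) to 1 (shut); "dx", "dy", "dz": the shift along the world's x, y, z in units of 50 mm (1.0 is 50 mm); "ax", "ay", "az": the turn, a rotation vector about the world's x, y, z in degrees. A call has 1 to 8 rows; each row is the pose to reach, as a shift and turn from the pose commanded when the call began; what a row does not reach only later rows make up. A row lasts 1/8 s, in which the tool goes at most 62.5 mm and 10.7 degrees, less where a joint would pass 70% of its speed; a pose out of reach is approached as far as the arm can. A call with a gripper value outside its range is refused whole. The fingers move at their own pace and stop on an object; FORCE is the grip in N (left out, the last holds). Time passes only in rows, so rows that repeat a pose let the fingers close. It gives the time, the measured TCP pose, the force and the opening at its end, in the units of the state.
- env.get_obs(): the state, without advancing time (a new reading comes with each control period).
- env.get_image(name): name is "scene" or "side" or "wrist"; returns the picture (384x512x3 uint8, red, green, blue); there is no depth.
- env.camera_params(name): a dict with "fov_y" (degrees; the focal length in pixels is half the picture's height over the tangent of half this angle, whatever the lens; pixels are square), "cx", "cy" (the principal point, pixels), "R" (3x3) and "t" (3): a world point X has camera coordinates R X + t. Camera axes: x right, y down, z forward; pixel columns grow to the right and rows downward; lengths in m; the calibration is good to about 2 mm. The wrist camera is an equidistant fisheye: a pixel r from the principal point sees the ray r / f radians off the axis. A picture is of the moment at which its call begins: read the wrist's pose just before it. camera_params takes no time and is no camera call; for the wrist camera it gives the pose at the moment of the call.
- env.close_job(): hands the job in, once; it reports no verdict.
Trained networks look in the newest picture that a camera, given by its name, has taken for a name from the list of things; names that differ only in an ending like _2 or _b are one class to them, and where a whole thing is asked for, a point or a joint stands for the part that bears it (a point fixed in the world has none). Each returns a list of dicts, best first, with "p" (0 to 1); they miss things now and then, are a little off and sometimes report something else, mostly with a low value. They report only what shows in the picture. A call takes as long as a camera call. They do not tell look-alikes from the thing itself.
- env.search_frame(camera, name): "centre" ([x, y, z] in m, in the coordinates of the camera as it stood for that picture, good to about 4 mm: the middle of the surface that is visible of it).
- env.outline_of(camera, name): "region" (384x512 bool, what is visible of it).
The state is a dict: "time_s": time; "joint_positions": joint angles; "joint_vel": joint speeds; "joint_torque": joint torques, N m; "ee_pos": TCP position; "ee_rot": TCP orientation; "force": force on the tool from outside, world axes, zero at the start; "torque": the same for the moment, N m; "width": opening from 0.0 (shut) to 1.0 (fully open).
Only numpy, scipy, OpenCV 4.12 (cv2) and the standard library are available. Lean on these libraries where they do the work, as an engineer would, in place of code of your own. Each camera call takes 0.05 s, during which the arm holds its last target. There are 200 camera calls.

## Working session

There is one attempt and no reset: what is moved stays moved. The work goes in short steps, Python scripts to look and compute and a shell command to move; the robot and the scene stay as the last step left them, time stands still between calls to the robot, and variables do not carry over. Pictures are saved under pics/ and viewed, on a budget of 14 in all, crops included, one or two more only if the job needs it, and the job is handed in when it is done.

```bash
mkdir -p pics
cat > h.py <<'E'
import numpy as np, cv2
from station import env
def snap(cam,fn=None):
    P=env.camera_params(cam); im=env.get_image(cam)
    if fn: cv2.imwrite('pics/'+fn,im[:,:,::-1])
    return P,im
def find(cam,P,name,pmin=0.2):
    out=[]
    for d in env.search_frame(cam,name):
        if d['p']<pmin: continue
        c=np.array(d['centre']); R=np.array(P['R']);t=np.array(P['t'])
        out.append((round(d['p'],2),np.round(R.T@(c-t),3)))
    return out
def proj(P,X):
    c=np.array(P['R'])@np.array(X)+np.array(P['t']); f=192/np.tan(np.radians(P['fov_y']/2))
    return P['cx']+f*c[0]/c[2],P['cy']+f*c[1]/c[2]
def ray(P,u,v,z):
    f=192/np.tan(np.radians(P['fov_y']/2)); R=np.array(P['R']);t=np.array(P['t'])
    d=R.T@np.array([(u-P['cx'])/f,(v-P['cy'])/f,1]); o=-R.T@t
    return o+d*(z-o[2])/d[2]
E
python3 - <<'E'
from h import *
for c in ['scene','side']:
    P,im=snap(c,c+'0.png')
    print(c,P['fov_y'],np.round(-np.array(P['R']).T@np.array(P['t']),3))
    for n in ['shaker','dial','lock_left','jar_left_mid','tray','carton_1_mid','carton_2_mid','lid_teal','lid_white','pen_yellow']:
        print(n,find(c,P,n))
s=env.get_obs();print(s['time_s'],s['ee_rot'],s['width'])
E
```

```text
scene 45.82232742856351 [-0.455 -1.004  0.852]
shaker [(0.64, array([ 0.505, -0.141,  0.052])), (0.32, array([ 0.464, -0.108,  0.073]))]
dial [(0.47, array([ 0.462, -0.107,  0.07 ]))]
lock_left [(0.47, array([0.573, 0.073, 0.076]))]
jar_left_mid [(0.7, array([0.409, 0.179, 0.032])), (0.64, array([0.518, 0.07 , 0.08 ])), (0.43, array([0.707, 0.077, 0.032]))]
tray [(0.73, array([ 0.477, -0.429,  0.004]))]
carton_1_mid [(0.74, array([0.425, 0.348, 0.036]))]
carton_2_mid []
lid_teal [(0.62, array([ 0.384, -0.249,  0.01 ]))]
lid_white [(0.59, array([0.424, 0.348, 0.038])), (0.58, array([0.571, 0.07 , 0.077])), (0.2, array([ 0.519, -0.278,  0.075]))]
pen_yellow []
side 52.72422021446442 [0.257 0.875 0.673]
shaker [(0.71, array([ 0.52 , -0.019,  0.049]))]
dial []
lock_left [(0.66, array([0.575, 0.094, 0.082]))]
jar_left_mid [(0.86, array([0.523, 0.369, 0.029])), (0.71, array([0.708, 0.098, 0.028])), (0.65, array([ 0.52 , -0.019,  0.05 ])), (0.64, array([0.529, 0.098, 0.078])), (0.61, array([0.412, 0.217, 0.032])), (0.53, array([0.57 , 0.089, 0.083]))]
tray [(0.95, array([ 0.462, -0.448,  0.005])), (0.23, array([0.428, 0.386, 0.048]))]
carton_1_mid [(0.57, array([0.429, 0.382, 0.05 ]))]
carton_2_mid []
lid_teal [(0.62, array([ 0.392, -0.231,  0.012]))]
lid_white [(0.55, array([0.638, 0.187, 0.007]))]
pen_yellow [(0.43, array([ 0.392, -0.049,  0.008]))]
1.1 [ 0.49995541  0.5000478  -0.50001124  0.49998555] 1.0039532319275928
```

View pics/scene0.png

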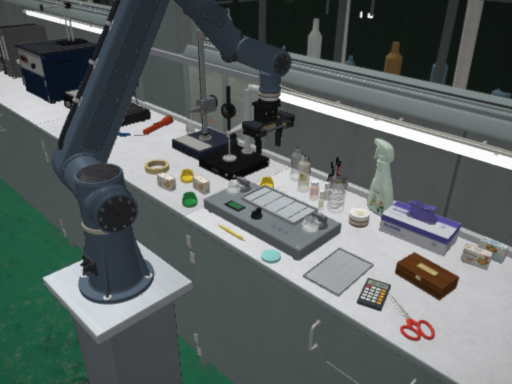

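View pics/side0.png

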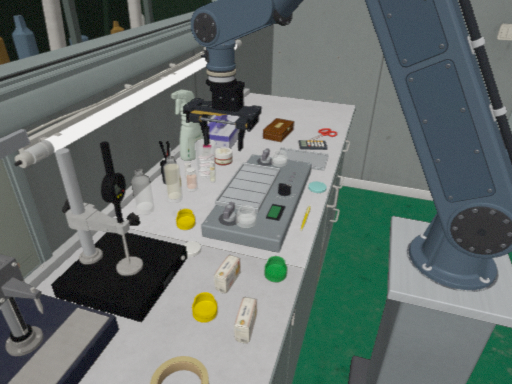

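Scene: shaker in the middle with jars at its left (232,186) and right (311,222). Two cartons stand to its left (166,182 and 201,185), and green/yellow look-alike rings are nearby. The cartons far right (476,255) look like decoys. I'll use the wrist camera next.

```bash
cat >> h.py <<'E'
def wproj(P,X):
    c=np.array(P['R'])@np.array(X)+np.array(P['t']); f=192/np.tan(np.radians(P['fov_y']/2))
    r=np.hypot(c[0],c[1]); th=np.arctan2(r,c[2]); return P['cx']+f*th*c[0]/r,P['cy']+f*th*c[1]/r
def wray(P,u,v,z):
    f=192/np.tan(np.radians(P['fov_y']/2)); R=np.array(P['R']);t=np.array(P['t'])
    a,b=u-P['cx'],v-P['cy']; r=np.hypot(a,b)+1e-9; th=r/f
    d=R.T@np.array([np.sin(th)*a/r,np.sin(th)*b/r,np.cos(th)]); o=-R.T@t
    return o+d*(z-o[2])/d[2]
def topdown(P,im,x0,x1,y0,y1,z,fn,s=1000):
    # metric rectified view on plane z: up = +x, left = +y
    xs=np.arange(x1,x0,-1/s); ys=np.arange(y1,y0,-1/s)
    m=np.zeros((len(xs),len(ys),2),np.float32)
    X,Y=np.meshgrid(xs,ys,indexing='ij'); f=192/np.tan(np.radians(P['fov_y']/2))
    C=np.stack([X,Y,0*X+z],-1)@np.array(P['R']).T+np.array(P['t'])
    r=np.hypot(C[...,0],C[...,1])+1e-9; th=np.arctan2(r,C[...,2])
    o=cv2.remap(im,(P['cx']+f*th*C[...,0]/r).astype(np.float32),(P['cy']+f*th*C[...,1]/r).astype(np.float32),cv2.INTER_LINEAR)
    for i in range(int(np.ceil(x0/.05)),int(x1/.05)+1):
        k=int((x1-i*.05)*s)
        if 0<=k<len(xs): cv2.line(o,(0,k),(8,k),(255,0,0),1); cv2.putText(o,'%.2f'%(i*.05),(10,k+4),0,.35,(255,0,0),1)
    for i in range(int(np.ceil(y0/.05)),int(y1/.05)+1):
        k=int((y1-i*.05)*s)
        if 0<=k<len(ys): cv2.line(o,(k,0),(k,8),(255,0,0),1); cv2.putText(o,'%.2f'%(i*.05),(k-10,20),0,.35,(255,0,0),1)
    cv2.imwrite('pics/'+fn,o[:,:,::-1])
E
python3 -m jog '[{"dx":-0.8,"dy":-0.9,"dz":1},{"dx":-2,"dy":-1.8,"dz":2},{"dx":-2,"dy":-1.8,"dz":2.6},{"dx":-2,"dy":-1.8,"dz":2.6},{"dx":-2,"dy":-1.8,"dz":2.6}]'
python3 - <<'E'
from h import *
P,im=snap('wrist','w0.png')
print(P['fov_y'],np.round(-np.array(P['R']).T@np.array(P['t']),3),np.round(P['R'],2))
for n in ['shaker','dial','lock_left','jar_left_mid','carton_1_mid','tray','pen_yellow']:
        print(n,find('wrist',P,n))
topdown(P,im,.33,.75,-.53,.25,.05,'td0.png')
E
```

```text
65.70646984690485 [0.623 0.069 0.384] [[ 1.    0.   -0.  ]
 [ 0.   -0.97  0.26]
 [-0.   -0.26 -0.97]]
shaker [(0.57, array([0.556, 0.015, 0.05 ]))]
dial [(0.5, array([0.559, 0.013, 0.049])), (0.39, array([ 0.474, -0.078,  0.062]))]
lock_left [(0.97, array([0.577, 0.08 , 0.092])), (0.31, array([0.513, 0.215, 0.022]))]
jar_left_mid [(0.98, array([0.53 , 0.082, 0.075])), (0.94, array([0.707, 0.084, 0.025]))]
carton_1_mid []
tray []
pen_yellow [(0.81, array([ 0.393, -0.041,  0.004]))]invalid input
```

View pics/td0.png

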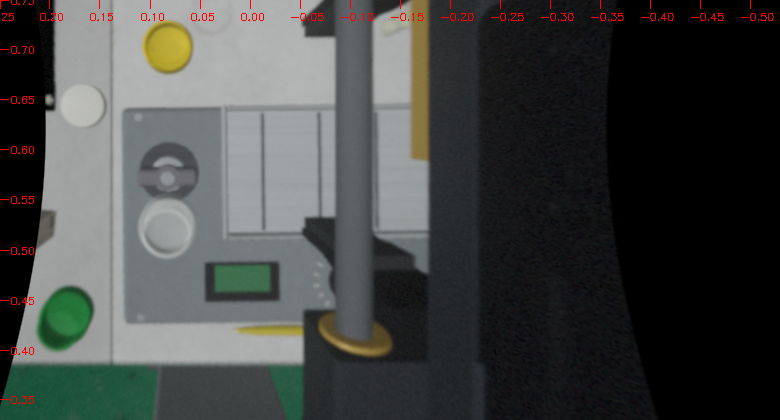

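The rectified view shows the left lock at (0.575, 0.08) with a jar directly in front of it, and the shaker nearly square to the world (left edge y≈0.127, back x≈0.64). The jog call was refused, so I'll check the row format.

```bash
python3 -m jog '[{"claw":0,"dx":-0.8,"dy":-0.9,"dz":1,"ax":0,"ay":0,"az":0},{"claw":0,"dx":-1.6,"dy":-1.8,"dz":2,"ax":0,"ay":0,"az":0},{"claw":0,"dx":-2,"dy":-1.8,"dz":2.6,"ax":0,"ay":0,"az":0},{"claw":0,"dx":-2,"dy":-1.8,"dz":2.6,"ax":0,"ay":0,"az":0},{"claw":0,"dx":-2,"dy":-1.8,"dz":2.6,"ax":0,"ay":0,"az":0}]'
python3 - <<'E'
from h import *
from scipy.spatial.transform import Rotation as R
s=env.get_obs();print(s['time_s'],s['ee_pos'],R.from_quat(s['ee_rot']).as_matrix().round(2))
E
```

```text
time_s: 2.12
ee_pos: [0.5249, -0.0899, 0.3525]
ee_rot: [0.5, 0.5, -0.5, 0.5]
force: [0.1, 0.1, -1.2]
width: 0.998
2.125 [ 0.52489954 -0.08988368  0.35254624] [[ 0.  1. -0.]
 [ 0. -0. -1.]
 [-1.  0. -0.]]
```

```bash
python3 -m jog '[{"claw":0,"dx":0,"dy":-1.2,"dz":0},{"claw":0,"dy":-2.4},{"claw":0,"dy":-3.6},{"claw":0,"dy":-4.8},{"claw":0,"dy":-5.6},{"claw":0,"dy":-5.6},{"claw":0,"dy":-5.6}]'
python3 - <<'E'
from h import *
P,im=snap('wrist','w1.png')
print(np.round(-np.array(P['R']).T@np.array(P['t']),3))
for n in ['shaker','dial','lock_left','jar_left_mid','tray']:
        print(n,find('wrist',P,n))
topdown(P,im,.33,.75,-.53,.0,.05,'td1.png')
E
```

```text
[ 0.523 -0.021  0.514]
shaker [(0.91, array([ 0.535, -0.059,  0.052]))]
dial [(0.59, array([ 0.474, -0.094,  0.063])), (0.58, array([0.578, 0.083, 0.092])), (0.36, array([ 0.531, -0.29 ,  0.077]))]
lock_left [(0.86, array([0.575, 0.081, 0.091]))]
jar_left_mid [(0.96, array([0.528, 0.082, 0.073])), (0.58, array([0.707, 0.087, 0.023])), (0.49, array([0.419, 0.174, 0.023]))]
tray [(0.95, array([ 0.446, -0.377, -0.   ])), (0.44, array([ 0.473, -0.094,  0.063]))]invalid input
```

View pics/td1.png

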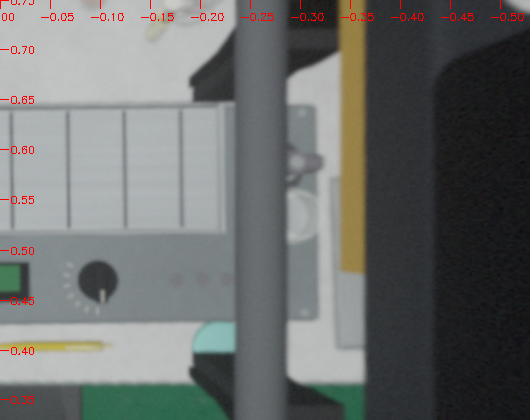

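All seven keys seem to be required. The right jar sits at about (0.531,-0.29), and the dial is at (0.474,-0.095) with its pointer near the front.

```bash
python3 -m jog '[{"claw":0,"dx":0,"dy":-1.2,"dz":0,"ax":0,"ay":0,"az":0},{"claw":0,"dx":0,"dy":-2.4,"dz":0,"ax":0,"ay":0,"az":0},{"claw":0,"dx":0,"dy":-3.6,"dz":0,"ax":0,"ay":0,"az":0},{"claw":0,"dx":0,"dy":-4.8,"dz":0,"ax":0,"ay":0,"az":0},{"claw":0,"dx":0,"dy":-5.6,"dz":0,"ax":0,"ay":0,"az":0},{"claw":0,"dx":0,"dy":-5.6,"dz":0,"ax":0,"ay":0,"az":0},{"claw":0,"dx":0,"dy":-5.6,"dz":0,"ax":0,"ay":0,"az":0}]'
python3 - <<'E'
from h import *
P,im=snap('wrist','w2.png')
print(np.round(-np.array(P['R']).T@np.array(P['t']),3))
for n in ['shaker','dial','lock_right','jar_left_mid','tray']:
        print(n,find('wrist',P,n))
topdown(P,im,.33,.75,-.6,-.05,.05,'td2.png')
E
```

```text
time_s: 3.3
ee_pos: [0.525, -0.3692, 0.3516]
ee_rot: [0.5, 0.501, -0.5, 0.499]
force: [-0.2, -0.1, 0.5]
width: 0.996
[ 0.524 -0.301  0.513]
shaker [(0.65, array([ 0.533, -0.214,  0.051]))]
dial [(0.5, array([ 0.474, -0.116,  0.062]))]
lock_right []
jar_left_mid [(0.59, array([ 0.389, -0.239,  0.008]))]
tray [(0.83, array([ 0.486, -0.426, -0.001]))]
```

View pics/td2.png

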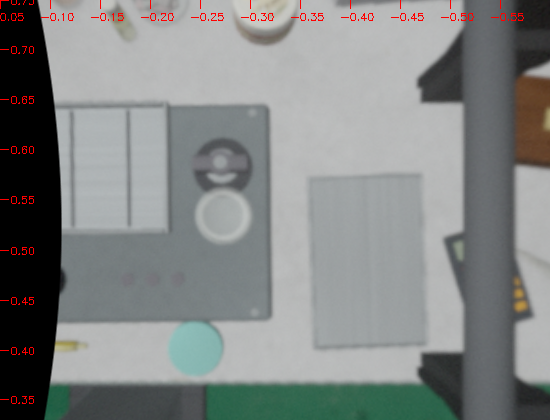

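Both jars are present. By triangulation:

| Thing | Position (m) |
|---|---|
| Right jar | (0.534, -0.274) |
| Left jar | (0.532, 0.082) |
| Right lock | (0.583, -0.273) |
| Left lock | (0.579, 0.081) |
| Tray centre | (0.486, -0.427), yaw about 2° |
| Shaker centre | (0.536, -0.096), yaw about 0.6° |

Next I grip the right jar with the jaws along y.

```bash
python3 -m jog '[{"claw":0.2,"dx":0.18,"dy":1.9,"dz":-1,"ax":0,"ay":0,"az":90},{"claw":0.2,"dx":0.18,"dy":1.9,"dz":-2,"ax":0,"ay":0,"az":90},{"claw":0.2,"dx":0.18,"dy":1.9,"dz":-3,"ax":0,"ay":0,"az":90},{"claw":0.2,"dx":0.18,"dy":1.9,"dz":-4,"ax":0,"ay":0,"az":90},{"claw":0.2,"dx":0.18,"dy":1.9,"dz":-4,"ax":0,"ay":0,"az":90},{"claw":0.2,"dx":0.18,"dy":1.9,"dz":-4,"ax":0,"ay":0,"az":90},{"claw":0.2,"dx":0.18,"dy":1.9,"dz":-4,"ax":0,"ay":0,"az":90},{"claw":0.2,"dx":0.18,"dy":1.9,"dz":-4,"ax":0,"ay":0,"az":90}]'
python3 -m jog '[{"claw":0.2,"dx":0,"dy":0,"dz":0,"ax":0,"ay":0,"az":4.4},{"claw":0.2,"dx":0,"dy":0,"dz":0,"ax":0,"ay":0,"az":4.4}]'
python3 - <<'E'
from h import *
P,im=snap('wrist','w3.png')
print(np.round(-np.array(P['R']).T@np.array(P['t']),3), env.get_obs()['joint_positions'])
for n in ['lock_right','jar_left_mid','tray']:
        print(n,find('wrist',P,n))
E
```

```text
time_s: 4.6
ee_pos: [0.5343, -0.2746, 0.1529]
ee_rot: [0.022, 0.707, -0.023, 0.707]
force: [0.5, -0.2, -0.2]
width: 0.798
time_s: 4.85
ee_pos: [0.5342, -0.2746, 0.1529]
ee_rot: [-0.002, 0.707, 0.002, 0.707]
force: [1.1, -0.4, -0.5]
width: 0.798
[ 0.463 -0.276  0.314] [-6.60816542e-01  5.80108756e-01  1.56168026e+00  7.35180002e-06
  9.99326249e-01 -2.23680081e+00]
lock_right [(0.74, array([ 0.572, -0.272,  0.07 ]))]
jar_left_mid [(0.66, array([ 0.472, -0.102,  0.073]))]
tray [(0.88, array([ 0.483, -0.424,  0.002]))]
```

```bash
python3 -m jog '[{"claw":0.2,"dx":0,"dy":0,"dz":-1,"ax":0,"ay":0,"az":0},{"claw":0.2,"dx":0,"dy":0,"dz":-1.8,"ax":0,"ay":0,"az":0},{"claw":0.2,"dx":0,"dy":0,"dz":-1.8,"ax":0,"ay":0,"az":0},{"claw":0.6,"dx":0,"dy":0,"dz":-1.8,"ax":0,"ay":0,"az":0},{"claw":0.6,"dx":0,"dy":0,"dz":-1.8,"ax":0,"ay":0,"az":0},{"claw":0.6,"dx":0,"dy":0,"dz":-1.8,"ax":0,"ay":0,"az":0},{"claw":0.6,"dx":0,"dy":0,"dz":-1.8,"ax":0,"ay":0,"az":0}]' 20
python3 -m jog '[{"claw":0.6,"dx":0,"dy":0,"dz":0.8,"ax":0,"ay":0,"az":0},{"claw":0.6,"dx":0,"dy":0,"dz":1.4,"ax":0,"ay":0,"az":0},{"claw":0.6,"dx":0,"dy":0,"dz":1.4,"ax":0,"ay":0,"az":0}]'
```

```text
time_s: 5.92
ee_pos: [0.5352, -0.2758, 0.0645]
ee_rot: [-0.003, 0.706, 0.001, 0.708]
force: [0.6, 0.3, 5.8]
width: 0.627
time_s: 6.3
ee_pos: [0.5355, -0.2761, 0.1353]
ee_rot: [-0.004, 0.705, 0.001, 0.709]
force: [-0.2, 1.1, -0.7]
width: 0.626
```

```bash
python3 -m jog '[{"claw":0.6,"dx":0,"dy":-1,"dz":0,"ax":0,"ay":0,"az":0},{"claw":0.6,"dx":-0.07,"dy":-2,"dz":0,"ax":0,"ay":0,"az":0},{"claw":0.6,"dx":-0.07,"dy":-3,"dz":0,"ax":0,"ay":0,"az":0},{"claw":0.6,"dx":-0.07,"dy":-3,"dz":-0.4,"ax":0,"ay":0,"az":0},{"claw":0.6,"dx":-0.07,"dy":-3,"dz":-1.2,"ax":0,"ay":0,"az":0},{"claw":0.6,"dx":-0.07,"dy":-3,"dz":-1.9,"ax":0,"ay":0,"az":0},{"claw":0.6,"dx":-0.07,"dy":-3,"dz":-2.2,"ax":0,"ay":0,"az":0},{"claw":0.6,"dx":-0.07,"dy":-3,"dz":-2.3,"ax":0,"ay":0,"az":0}]'
```

```text
time_s: 7.3
ee_pos: [0.5288, -0.4221, 0.0171]
ee_rot: [-0.0, 0.709, 0.004, 0.705]
force: [-5.9, 6.0, 22.0]
width: 0.622
```

```bash
python3 -m jog '[{"claw":0.15,"dx":0,"dy":0,"dz":0.05,"ax":0,"ay":0,"az":0},{"claw":0.15,"dx":0,"dy":0,"dz":0.1,"ax":0,"ay":0,"az":0},{"claw":0.15,"dx":0,"dy":0,"dz":1,"ax":0,"ay":0,"az":0},{"claw":0.15,"dx":0,"dy":0,"dz":2.1,"ax":0,"ay":0,"az":0},{"claw":0.15,"dx":0,"dy":0,"dz":3.2,"ax":0,"ay":0,"az":0},{"claw":0.15,"dx":0,"dy":0,"dz":3.2,"ax":0,"ay":0,"az":0}]'
python3 - <<'E'
from h import *
P,im=snap('wrist','w4.png')
for n in ['jar_left_mid','tray']: print(n,find('wrist',P,n))
E
```

```text
time_s: 8.05
ee_pos: [0.5335, -0.428, 0.1846]
ee_rot: [-0.006, 0.704, -0.002, 0.71]
force: [-0.2, -0.5, 1.3]
width: 0.848
jar_left_mid []
tray [(0.78, array([ 0.473, -0.431,  0.004]))]
```

View pics/w4.png

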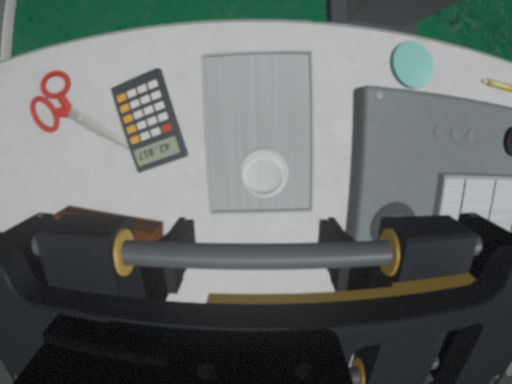

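The right jar stands in the tray at pixel (265,173). Now the left jar.

```bash
python3 -m jog '[{"claw":0.2,"dx":0,"dy":1.2,"dz":0,"ax":0,"ay":0,"az":0},{"claw":0.2,"dx":0,"dy":2.4,"dz":0,"ax":0,"ay":0,"az":0},{"claw":0.2,"dx":0,"dy":3.6,"dz":0,"ax":0,"ay":0,"az":0},{"claw":0.2,"dx":0,"dy":4.8,"dz":0,"ax":0,"ay":0,"az":0},{"claw":0.2,"dx":0,"dy":6,"dz":0,"ax":0,"ay":0,"az":0},{"claw":0.2,"dx":0,"dy":7.2,"dz":0,"ax":0,"ay":0,"az":0},{"claw":0.2,"dx":0,"dy":8.4,"dz":0,"ax":0,"ay":0,"az":0},{"claw":0.2,"dx":0,"dy":9.6,"dz":0,"ax":0,"ay":0,"az":0}]'
python3 -m jog '[{"claw":0.2,"dx":0,"dy":0.6,"dz":-0.6,"ax":0,"ay":0,"az":0},{"claw":0.2,"dx":0,"dy":0.6,"dz":-0.6,"ax":0,"ay":0,"az":0},{"claw":0.2,"dx":0,"dy":0.6,"dz":-0.6,"ax":0,"ay":0,"az":0}]'
python3 - <<'E'
from h import *
P,im=snap('wrist','w5.png')
for n in ['jar_left_mid','lock_left']: print(n,find('wrist',P,n))
E
```

```text
time_s: 9.2
ee_pos: [0.529, 0.057, 0.1757]
ee_rot: [-0.002, 0.708, 0.002, 0.706]
force: [0.7, -0.9, -0.2]
width: 0.798
time_s: 9.57
ee_pos: [0.5301, 0.0845, 0.1467]
ee_rot: [-0.002, 0.708, 0.002, 0.706]
force: [0.9, -0.5, 0.6]
width: 0.8
jar_left_mid [(0.94, array([0.527, 0.08 , 0.075])), (0.69, array([0.527, 0.343, 0.03 ])), (0.61, array([0.418, 0.194, 0.023])), (0.46, array([ 0.392, -0.229,  0.009]))]
lock_left [(0.74, array([0.57 , 0.079, 0.068]))]
```

```bash
python3 -m jog '[{"claw":0.2,"dx":0,"dy":-0.06,"dz":-0.8,"ax":0,"ay":0,"az":0},{"claw":0.2,"dx":0,"dy":-0.06,"dz":-1.65,"ax":0,"ay":0,"az":0},{"claw":0.2,"dx":0,"dy":-0.06,"dz":-1.65,"ax":0,"ay":0,"az":0},{"claw":0.6,"dx":0,"dy":-0.06,"dz":-1.65,"ax":0,"ay":0,"az":0},{"claw":0.6,"dx":0,"dy":-0.06,"dz":-1.65,"ax":0,"ay":0,"az":0},{"claw":0.6,"dx":0,"dy":-0.06,"dz":-1.65,"ax":0,"ay":0,"az":0},{"claw":0.6,"dx":0,"dy":-0.06,"dz":-1.65,"ax":0,"ay":0,"az":0}]' 20
python3 -m jog '[{"claw":0.6,"dx":0,"dy":0,"dz":0.8,"ax":0,"ay":0,"az":0},{"claw":0.6,"dx":0,"dy":0,"dz":1.6,"ax":0,"ay":0,"az":0},{"claw":0.6,"dx":0,"dy":0,"dz":1.6,"ax":0,"ay":0,"az":0}]'
```

```text
time_s: 10.6
ee_pos: [0.5319, 0.0818, 0.0669]
ee_rot: [-0.002, 0.706, 0.002, 0.708]
force: [-0.8, -0.6, 6.2]
width: 0.626
time_s: 10.98
ee_pos: [0.5328, 0.0821, 0.1484]
ee_rot: [-0.002, 0.704, 0.002, 0.71]
force: [0.1, 0.5, -1.7]
width: 0.623
```

```bash
python3 -m jog '[{"claw":0.6,"dx":-0.2,"dy":-1.2,"dz":0,"ax":0,"ay":0,"az":0},{"claw":0.6,"dx":-0.4,"dy":-2.4,"dz":0,"ax":0,"ay":0,"az":0},{"claw":0.6,"dx":-0.6,"dy":-3.6,"dz":0,"ax":0,"ay":0,"az":0},{"claw":0.6,"dx":-0.8,"dy":-4.8,"dz":0,"ax":0,"ay":0,"az":0},{"claw":0.6,"dx":-1,"dy":-6,"dz":0,"ax":0,"ay":0,"az":0},{"claw":0.6,"dx":-1.2,"dy":-7.2,"dz":0,"ax":0,"ay":0,"az":0},{"claw":0.6,"dx":-1.5,"dy":-8.4,"dz":0,"ax":0,"ay":0,"az":0},{"claw":0.6,"dx":-1.85,"dy":-9.6,"dz":0,"ax":0,"ay":0,"az":0}]'
python3 -m jog '[{"claw":0.6,"dx":0,"dy":-0.6,"dz":0,"ax":0,"ay":0,"az":0},{"claw":0.6,"dx":0,"dy":-0.6,"dz":0,"ax":0,"ay":0,"az":0},{"claw":0.6,"dx":0,"dy":-0.6,"dz":-1,"ax":0,"ay":0,"az":0},{"claw":0.6,"dx":0,"dy":-0.6,"dz":-1.9,"ax":0,"ay":0,"az":0},{"claw":0.6,"dx":0,"dy":-0.6,"dz":-1.9,"ax":0,"ay":0,"az":0}]'
```

```text
time_s: 11.98
ee_pos: [0.4369, -0.3992, 0.1439]
ee_rot: [-0.002, 0.707, 0.003, 0.707]
force: [0.8, -0.5, -0.3]
width: 0.621
time_s: 12.6
ee_pos: [0.4358, -0.4228, 0.0461]
ee_rot: [0.001, 0.709, 0.006, 0.705]
force: [-0.8, -0.4, -1.2]
width: 0.62
```

```bash
python3 -m jog '[{"claw":0.6,"dx":0.05,"dy":-0.05,"dz":-0.25,"ax":0,"ay":0,"az":0},{"claw":0.6,"dx":0.05,"dy":-0.05,"dz":-0.4,"ax":0,"ay":0,"az":0},{"claw":0.6,"dx":0.05,"dy":-0.05,"dz":-0.4,"ax":0,"ay":0,"az":0},{"claw":0.6,"dx":0.05,"dy":-0.05,"dz":-0.4,"ax":0,"ay":0,"az":0}]'
```

```text
time_s: 13.1
ee_pos: [0.4408, -0.4308, 0.0309]
ee_rot: [-0.003, 0.707, 0.002, 0.707]
force: [0.4, -0.5, -0.9]
width: 0.624
```

```bash
python3 -m jog '[{"claw":0.6,"dx":0,"dy":0.04,"dz":-0.18,"ax":0,"ay":0,"az":0},{"claw":0.6,"dx":0,"dy":0.04,"dz":-0.18,"ax":0,"ay":0,"az":0},{"claw":0.15,"dx":0,"dy":0.04,"dz":-0.18,"ax":0,"ay":0,"az":0},{"claw":0.15,"dx":0,"dy":0.04,"dz":-0.18,"ax":0,"ay":0,"az":0},{"claw":0.15,"dx":0,"dy":0.04,"dz":0.8,"ax":0,"ay":0,"az":0},{"claw":0.15,"dx":0,"dy":0.04,"dz":1.9,"ax":0,"ay":0,"az":0},{"claw":0.15,"dx":0,"dy":0.04,"dz":3,"ax":0,"ay":0,"az":0},{"claw":0.15,"dx":0,"dy":0.04,"dz":4.5,"ax":0,"ay":0,"az":0}]'
python3 -m jog '[{"claw":0,"dx":0,"dy":1.2,"dz":0.2,"ax":0,"ay":0,"az":0},{"claw":0,"dx":0,"dy":2.4,"dz":1,"ax":0,"ay":0,"az":0},{"claw":0,"dx":0,"dy":3.6,"dz":1,"ax":0,"ay":0,"az":0},{"claw":0,"dx":0,"dy":4.8,"dz":1,"ax":0,"ay":0,"az":0},{"claw":0,"dx":0,"dy":6,"dz":1,"ax":0,"ay":0,"az":0},{"claw":0,"dx":0,"dy":7.2,"dz":1,"ax":0,"ay":0,"az":0},{"claw":0,"dx":0,"dy":8.4,"dz":1,"ax":0,"ay":0,"az":0},{"claw":0,"dx":0,"dy":9.6,"dz":1,"ax":0,"ay":0,"az":0}]'
python3 -m jog '[{"claw":0,"dx":0.6,"dy":1.2,"dz":0,"ax":0,"ay":0,"az":-11},{"claw":0,"dx":1.2,"dy":2.4,"dz":0,"ax":0,"ay":0,"az":-22},{"claw":0,"dx":2,"dy":2.4,"dz":0,"ax":0,"ay":0,"az":-33},{"claw":0,"dx":2,"dy":2.4,"dz":0,"ax":0,"ay":0,"az":-44},{"claw":0,"dx":2,"dy":2.4,"dz":0,"ax":0,"ay":0,"az":-55},{"claw":0,"dx":2,"dy":2.4,"dz":0,"ax":0,"ay":0,"az":-66},{"claw":0,"dx":2,"dy":2.4,"dz":0,"ax":0,"ay":0,"az":-77},{"claw":0,"dx":2,"dy":2.4,"dz":0,"ax":0,"ay":0,"az":-88}]'
python3 - <<'E'
from h import *
P,im=snap('wrist','w6.png')
print(np.round(-np.array(P['R']).T@np.array(P['t']),3))
for n in ['carton_1_mid','carton_2_mid','jar_left_mid','lid_white']: print(n,find('wrist',P,n))
topdown(P,im,.33,.75,.05,.6,.05,'td6.png')
E
```

```text
time_s: 14.1
ee_pos: [0.4401, -0.428, 0.2441]
ee_rot: [-0.002, 0.707, 0.002, 0.707]
force: [0.7, -1.0, -0.3]
width: 0.849
time_s: 15.1
ee_pos: [0.4403, 0.0533, 0.2931]
ee_rot: [-0.002, 0.707, 0.002, 0.708]
force: [0.8, 0.2, -0.1]
width: 1.001
time_s: 16.1
ee_pos: [0.5403, 0.1715, 0.2927]
ee_rot: [0.471, 0.527, -0.471, 0.527]
force: [-0.2, 0.6, -0.1]
width: 0.999
[0.531 0.24  0.454]
carton_1_mid [(0.91, array([0.435, 0.358, 0.048]))]
carton_2_mid []
jar_left_mid [(0.96, array([0.417, 0.195, 0.022])), (0.68, array([0.533, 0.357, 0.027])), (0.63, array([0.717, 0.101, 0.023]))]
lid_white [(0.76, array([0.644, 0.178, 0.01 ]))]
```

View pics/td6.png

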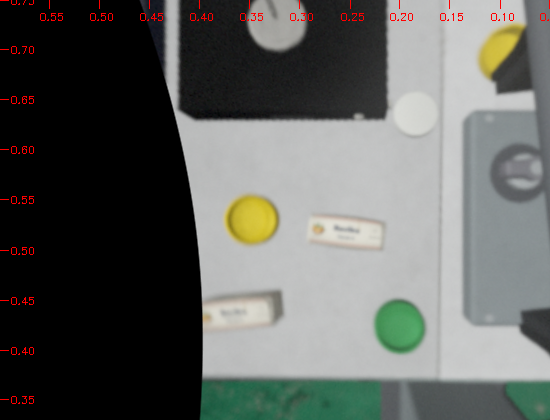

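Only two cartons stand on the left: A with its top centred at (0.519, 0.254), yaw about -5°, and B near (0.43, 0.36). That means two dial clicks. I'll hover over A.

```bash
python3 -m jog '[{"claw":0,"dx":-0.43,"dy":1,"dz":-0.5,"ax":0,"ay":0,"az":-7},{"claw":0,"dx":-0.43,"dy":1.62,"dz":-1.5,"ax":0,"ay":0,"az":-7},{"claw":0,"dx":-0.43,"dy":1.62,"dz":-2.5,"ax":0,"ay":0,"az":-7},{"claw":0,"dx":-0.43,"dy":1.62,"dz":-3,"ax":0,"ay":0,"az":-7},{"claw":0,"dx":-0.43,"dy":1.62,"dz":-3,"ax":0,"ay":0,"az":-7}]'
python3 - <<'E'
from h import *
P,im=snap('wrist','w7.png')
for n in ['carton_1_mid','carton_2_mid']: print(n,find('wrist',P,n))
E
```

```text
time_s: 16.98
ee_pos: [0.5173, 0.2522, 0.1405]
ee_rot: [-0.499, -0.5, 0.502, -0.498]
force: [-0.2, 0.3, -0.4]
width: 1.003
carton_1_mid [(0.56, array([0.438, 0.361, 0.051]))]
carton_2_mid []
```

```bash
python3 -m jog '[{"claw":0,"dx":0.04,"dy":0.04,"dz":-0.8,"ax":0,"ay":0,"az":-5},{"claw":0,"dx":0.04,"dy":0.04,"dz":-1.7,"ax":0,"ay":0,"az":-5},{"claw":0,"dx":0.04,"dy":0.04,"dz":-2.4,"ax":0,"ay":0,"az":-5},{"claw":0.3,"dx":0.04,"dy":0.04,"dz":-2.4,"ax":0,"ay":0,"az":-5},{"claw":0.8,"dx":0.04,"dy":0.04,"dz":-2.4,"ax":0,"ay":0,"az":-5},{"claw":0.8,"dx":0.04,"dy":0.04,"dz":-2.4,"ax":0,"ay":0,"az":-5},{"claw":0.8,"dx":0.04,"dy":0.04,"dz":-2.4,"ax":0,"ay":0,"az":-5},{"claw":0.8,"dx":0.04,"dy":0.04,"dz":-2.4,"ax":0,"ay":0,"az":-5}]' 15
python3 -m jog '[{"claw":0.8,"dx":0,"dy":0,"dz":0.8,"ax":0,"ay":0,"az":0},{"claw":0.8,"dx":0,"dy":0,"dz":1.8,"ax":0,"ay":0,"az":0},{"claw":0.8,"dx":0,"dy":0,"dz":2.8,"ax":0,"ay":0,"az":0},{"claw":0.8,"dx":0,"dy":0,"dz":2.8,"ax":0,"ay":0,"az":0}]'
```

```text
time_s: 18.12
ee_pos: [0.5214, 0.2547, 0.0233]
ee_rot: [0.523, 0.476, -0.522, 0.477]
force: [-0.0, -0.0, -0.2]
width: 0.52
time_s: 18.62
ee_pos: [0.524, 0.2555, 0.1672]
ee_rot: [0.525, 0.475, -0.519, 0.478]
force: [-0.0, 0.7, 0.9]
width: 0.209
```

The grip missed because I lifted before the fingers had closed on it. I'll look at where the carton is now.

```bash
python3 -m jog '[{"claw":0,"dx":0,"dy":0,"dz":1,"ax":0,"ay":0,"az":0},{"claw":0,"dx":0,"dy":0,"dz":2,"ax":0,"ay":0,"az":0},{"claw":0,"dx":0,"dy":0,"dz":2.5,"ax":0,"ay":0,"az":0},{"claw":0,"dx":0,"dy":0,"dz":2.5,"ax":0,"ay":0,"az":0},{"claw":0,"dx":0,"dy":0,"dz":2.5,"ax":0,"ay":0,"az":0}]'
python3 - <<'E'
from h import *
P,im=snap('wrist','w8.png')
print(np.round(-np.array(P['R']).T@np.array(P['t']),3))
for n in ['carton_1_mid','carton_2_mid']: print(n,find('wrist',P,n))
topdown(P,im,.33,.75,.1,.6,.05,'td8.png')
E
```

```text
time_s: 19.25
ee_pos: [0.5197, 0.2542, 0.2854]
ee_rot: [-0.521, -0.477, 0.524, -0.476]
force: [0.0, 0.1, -0.9]
width: 0.687
[0.525 0.323 0.447]
carton_1_mid [(0.66, array([0.438, 0.363, 0.049]))]
carton_2_mid []
```

View pics/td8.png

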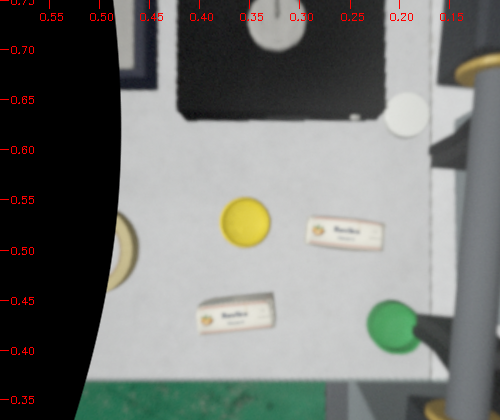

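A stands untouched at (0.517, 0.255), yaw about -4°. B is at (0.433, 0.364), yaw about +5°. I'll retry with the jaws pre-closed to 55 mm.

```bash
python3 -m jog '[{"claw":0.37,"dx":-0.03,"dy":0.02,"dz":-1.2,"ax":0,"ay":0,"az":1},{"claw":0.37,"dx":-0.03,"dy":0.02,"dz":-2.4,"ax":0,"ay":0,"az":1},{"claw":0.37,"dx":-0.03,"dy":0.02,"dz":-3.6,"ax":0,"ay":0,"az":1},{"claw":0.37,"dx":-0.03,"dy":0.02,"dz":-4.2,"ax":0,"ay":0,"az":1},{"claw":0.37,"dx":-0.03,"dy":0.02,"dz":-4.8,"ax":0,"ay":0,"az":1},{"claw":0.37,"dx":-0.03,"dy":0.02,"dz":-5.3,"ax":0,"ay":0,"az":1},{"claw":0.37,"dx":-0.03,"dy":0.02,"dz":-5.3,"ax":0,"ay":0,"az":1}]' 15
python3 -m jog '[{"claw":0.8,"dx":0,"dy":0,"dz":0,"ax":0,"ay":0,"az":0},{"claw":0.8,"dx":0,"dy":0,"dz":0,"ax":0,"ay":0,"az":0},{"claw":0.8,"dx":0,"dy":0,"dz":0,"ax":0,"ay":0,"az":0},{"claw":0.8,"dx":0,"dy":0,"dz":0,"ax":0,"ay":0,"az":0},{"claw":0.8,"dx":0,"dy":0,"dz":0,"ax":0,"ay":0,"az":0},{"claw":0.8,"dx":0,"dy":0,"dz":0,"ax":0,"ay":0,"az":0}]'
```

```text
time_s: 20.27
ee_pos: [0.5172, 0.2548, 0.0198]
ee_rot: [-0.516, -0.482, 0.52, -0.48]
force: [0.1, -0.4, 0.2]
width: 0.63
time_s: 21.02
ee_pos: [0.5201, 0.2557, 0.0236]
ee_rot: [0.519, 0.481, -0.518, 0.481]
force: [-0.9, -0.8, 6.4]
width: 0.401
```

```bash
python3 -m jog '[{"claw":0.8,"dx":0,"dy":0,"dz":1,"ax":0,"ay":0,"az":0},{"claw":0.8,"dx":0,"dy":0,"dz":2.2,"ax":0,"ay":0,"az":0},{"claw":0.8,"dx":0.2,"dy":-1,"dz":2.8,"ax":0,"ay":0,"az":2},{"claw":0.8,"dx":0.6,"dy":-2.2,"dz":2.8,"ax":0,"ay":0,"az":5},{"claw":0.8,"dx":1,"dy":-3.4,"dz":2.8,"ax":0,"ay":0,"az":5},{"claw":0.8,"dx":1.24,"dy":-4.6,"dz":2.8,"ax":0,"ay":0,"az":5},{"claw":0.8,"dx":1.24,"dy":-5.8,"dz":2.8,"ax":0,"ay":0,"az":5},{"claw":0.8,"dx":1.24,"dy":-7,"dz":2.8,"ax":0,"ay":0,"az":5}]'
python3 -m jog '[{"claw":0.8,"dx":0,"dy":-1.08,"dz":0,"ax":0,"ay":0,"az":0},{"claw":0.8,"dx":0,"dy":-1.08,"dz":-0.6,"ax":0,"ay":0,"az":0},{"claw":0.8,"dx":0,"dy":-1.08,"dz":-1.3,"ax":0,"ay":0,"az":0},{"claw":0.8,"dx":0,"dy":-1.08,"dz":-1.3,"ax":0,"ay":0,"az":0},{"claw":0.8,"dx":0,"dy":-1.08,"dz":-1.3,"ax":0,"ay":0,"az":0}]'
```

```text
time_s: 22.02
ee_pos: [0.5812, -0.0964, 0.1624]
ee_rot: [0.497, 0.503, -0.497, 0.503]
force: [-0.0, 0.6, -0.1]
width: 0.403
time_s: 22.65
ee_pos: [0.5821, -0.1485, 0.0983]
ee_rot: [0.497, 0.503, -0.496, 0.504]
force: [-0.4, 0.8, -0.2]
width: 0.408
```

```bash
python3 -m jog '[{"claw":0.8,"dx":0,"dy":0,"dz":-0.25,"ax":0,"ay":0,"az":0},{"claw":0.8,"dx":0,"dy":0,"dz":-0.36,"ax":0,"ay":0,"az":0},{"claw":0.8,"dx":0,"dy":0,"dz":-0.36,"ax":0,"ay":0,"az":0},{"claw":0.8,"dx":0,"dy":0,"dz":-0.36,"ax":0,"ay":0,"az":0}]'
```

```text
time_s: 23.15
ee_pos: [0.5816, -0.1484, 0.0797]
ee_rot: [0.497, 0.503, -0.497, 0.503]
force: [-0.6, 0.2, -1.1]
width: 0.403
```

```bash
python3 -m jog '[{"claw":0.37,"dx":0,"dy":0,"dz":-0.02,"ax":0,"ay":0,"az":0},{"claw":0.37,"dx":0,"dy":0,"dz":-0.02,"ax":0,"ay":0,"az":0},{"claw":0.37,"dx":0,"dy":0,"dz":-0.02,"ax":0,"ay":0,"az":0},{"claw":0.37,"dx":0,"dy":0,"dz":1,"ax":0,"ay":0,"az":0},{"claw":0.37,"dx":0,"dy":0,"dz":2.2,"ax":0,"ay":0,"az":0},{"claw":0.37,"dx":-0.3,"dy":1,"dz":3,"ax":0,"ay":0,"az":0},{"claw":0.37,"dx":-0.6,"dy":2.2,"dz":3,"ax":0,"ay":0,"az":0},{"claw":0.37,"dx":-0.9,"dy":3.4,"dz":3,"ax":0,"ay":0,"az":0}]'
python3 -m jog '[{"claw":0.37,"dx":-0.3,"dy":1.2,"dz":0,"ax":0,"ay":0,"az":0},{"claw":0.37,"dx":-0.6,"dy":2.4,"dz":0,"ax":0,"ay":0,"az":2},{"claw":0.37,"dx":-0.9,"dy":3.6,"dz":0,"ax":0,"ay":0,"az":4},{"claw":0.37,"dx":-1.3,"dy":4.8,"dz":0,"ax":0,"ay":0,"az":4.5},{"claw":0.37,"dx":-1.7,"dy":6,"dz":0,"ax":0,"ay":0,"az":4.5},{"claw":0.37,"dx":-2.07,"dy":6.84,"dz":0,"ax":0,"ay":0,"az":4.5},{"claw":0.37,"dx":-2.07,"dy":6.84,"dz":0,"ax":0,"ay":0,"az":4.5}]'
python3 - <<'E'
from h import *
P,im=snap('wrist','w9.png')
print(np.round(-np.array(P['R']).T@np.array(P['t']),3))
for n in ['carton_1_mid','carton_2_mid']: print(n,find('wrist',P,n))
topdown(P,im,.33,.6,.1,.6,.05,'td9.png')
P,im=snap('side','side9.png')
for n in ['carton_1_mid']: print(n,find('side',P,n))
cv2.imwrite('pics/both.png',np.vstack([cv2.resize(cv2.imread('pics/td9.png'),(500,270)),cv2.resize(im[120:350,150:400,::-1],(500,320))]))
E
```

```text
time_s: 24.15
ee_pos: [0.5367, 0.0215, 0.2307]
ee_rot: [0.498, 0.502, -0.496, 0.504]
force: [0.6, 0.9, 0.3]
width: 0.629
time_s: 25.02
ee_pos: [0.4314, 0.365, 0.2296]
ee_rot: [0.475, 0.524, -0.475, 0.524]
force: [0.3, -0.6, -0.7]
width: 0.632
[0.423 0.434 0.391]
carton_1_mid [(0.68, array([0.432, 0.368, 0.049]))]
carton_2_mid []
carton_1_mid [(0.83, array([0.423, 0.382, 0.049]))]
```

View pics/both.png

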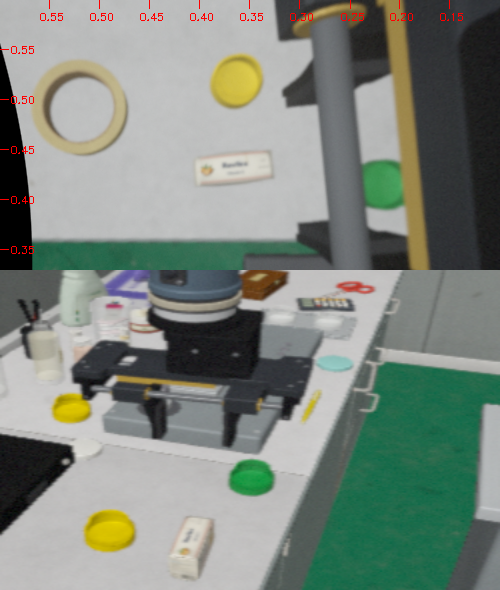

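B stands at (0.432, 0.367), directly below the tool; the tray shows both jars. Descending to grip it.

```bash
python3 -m jog '[{"claw":0.37,"dx":0,"dy":0.03,"dz":-1.2,"ax":0,"ay":0,"az":0},{"claw":0.37,"dx":0,"dy":0.03,"dz":-2.4,"ax":0,"ay":0,"az":0},{"claw":0.37,"dx":0,"dy":0.03,"dz":-3.4,"ax":0,"ay":0,"az":0},{"claw":0.37,"dx":0,"dy":0.03,"dz":-4.15,"ax":0,"ay":0,"az":0},{"claw":0.37,"dx":0,"dy":0.03,"dz":-4.15,"ax":0,"ay":0,"az":0}]' 15
python3 -m jog '[{"claw":0.8,"dx":0,"dy":0,"dz":0,"ax":0,"ay":0,"az":0},{"claw":0.8,"dx":0,"dy":0,"dz":0,"ax":0,"ay":0,"az":0},{"claw":0.8,"dx":0,"dy":0,"dz":0,"ax":0,"ay":0,"az":0},{"claw":0.8,"dx":0,"dy":0,"dz":0,"ax":0,"ay":0,"az":0},{"claw":0.8,"dx":0,"dy":0,"dz":0,"ax":0,"ay":0,"az":0},{"claw":0.8,"dx":0,"dy":0,"dz":0,"ax":0,"ay":0,"az":0}]'
```

```text
time_s: 25.9
ee_pos: [0.4321, 0.3614, 0.0195]
ee_rot: [0.475, 0.523, -0.479, 0.521]
force: [0.8, -0.2, 0.0]
width: 0.629
time_s: 26.65
ee_pos: [0.4345, 0.3643, 0.0239]
ee_rot: [0.477, 0.522, -0.475, 0.523]
force: [0.0, -0.3, 7.5]
width: 0.398
```

```bash
python3 -m jog '[{"claw":0.8,"dx":0,"dy":0,"dz":1,"ax":0,"ay":0,"az":0},{"claw":0.8,"dx":0,"dy":0,"dz":2.2,"ax":0,"ay":0,"az":0},{"claw":0.8,"dx":0.4,"dy":-1,"dz":2.8,"ax":0,"ay":0,"az":0},{"claw":0.8,"dx":0.9,"dy":-2.1,"dz":2.8,"ax":0,"ay":0,"az":-2},{"claw":0.8,"dx":1.4,"dy":-3.2,"dz":2.8,"ax":0,"ay":0,"az":-4.5},{"claw":0.8,"dx":1.9,"dy":-4.3,"dz":2.8,"ax":0,"ay":0,"az":-4.5},{"claw":0.8,"dx":2.4,"dy":-5.4,"dz":2.8,"ax":0,"ay":0,"az":-4.5},{"claw":0.8,"dx":2.96,"dy":-6.5,"dz":2.8,"ax":0,"ay":0,"az":-4.5}]'
python3 -m jog '[{"claw":0.8,"dx":0,"dy":-1.2,"dz":0,"ax":0,"ay":0,"az":0},{"claw":0.8,"dx":0,"dy":-1.7,"dz":0,"ax":0,"ay":0,"az":0},{"claw":0.8,"dx":0,"dy":-1.7,"dz":-0.6,"ax":0,"ay":0,"az":0},{"claw":0.8,"dx":0,"dy":-1.7,"dz":-1.3,"ax":0,"ay":0,"az":0},{"claw":0.8,"dx":0,"dy":-1.7,"dz":-1.6,"ax":0,"ay":0,"az":0},{"claw":0.8,"dx":0,"dy":-1.7,"dz":-1.6,"ax":0,"ay":0,"az":0},{"claw":0.8,"dx":0,"dy":-1.7,"dz":-1.6,"ax":0,"ay":0,"az":0}]'
```

```text
time_s: 27.65
ee_pos: [0.5816, 0.0371, 0.1626]
ee_rot: [0.497, 0.503, -0.496, 0.503]
force: [1.1, -0.5, 0.0]
width: 0.402
time_s: 28.52
ee_pos: [0.5823, -0.0463, 0.0832]
ee_rot: [0.497, 0.503, -0.496, 0.504]
force: [0.7, -0.4, 0.1]
width: 0.399
```

```bash
python3 -m jog '[{"claw":0.8,"dx":0,"dy":0,"dz":-0.08,"ax":0,"ay":0,"az":0},{"claw":0.8,"dx":0,"dy":0,"dz":-0.08,"ax":0,"ay":0,"az":0},{"claw":0.37,"dx":0,"dy":0,"dz":-0.08,"ax":0,"ay":0,"az":0},{"claw":0.37,"dx":0,"dy":0,"dz":-0.08,"ax":0,"ay":0,"az":0},{"claw":0.37,"dx":0,"dy":0,"dz":-0.08,"ax":0,"ay":0,"az":0},{"claw":0.37,"dx":0,"dy":0,"dz":1,"ax":0,"ay":0,"az":0},{"claw":0.37,"dx":0,"dy":0,"dz":2.2,"ax":0,"ay":0,"az":0},{"claw":0.37,"dx":0,"dy":0.5,"dz":2.2,"ax":0,"ay":0,"az":0}]'
python3 -m jog '[{"claw":0.55,"dx":-0.04,"dy":1,"dz":0,"ax":0,"ay":0,"az":0},{"claw":0.55,"dx":-0.04,"dy":2.03,"dz":0,"ax":0,"ay":0,"az":0},{"claw":0.55,"dx":-0.04,"dy":2.03,"dz":-0.6,"ax":0,"ay":0,"az":0},{"claw":0.55,"dx":-0.04,"dy":2.03,"dz":-0.6,"ax":0,"ay":0,"az":0}]'
python3 - <<'E'
from h import *
P,im=snap('wrist','w10.png')
print(np.round(-np.array(P['R']).T@np.array(P['t']),3))
print(find('wrist',P,'lock_left'),find('wrist',P,'carton_1_mid'))
P,im=snap('side')
print(find('side',P,'lock_left'),find('side',P,'carton_1_mid'))
cv2.imwrite('pics/l.png',np.hstack([cv2.resize(cv2.imread('pics/w10.png'),(400,300)),cv2.resize(im[100:280,170:330,::-1],(350,394))[:300]]))
E
```

```text
time_s: 29.52
ee_pos: [0.5853, -0.0231, 0.1974]
ee_rot: [0.499, 0.499, -0.495, 0.506]
force: [0.3, 0.2, -0.7]
width: 0.629
time_s: 30.02
ee_pos: [0.5771, 0.081, 0.1601]
ee_rot: [0.495, 0.505, -0.498, 0.502]
force: [0.3, -1.1, 0.2]
width: 0.456
[0.575 0.15  0.321]
[(0.78, array([0.577, 0.085, 0.09 ]))] []
[(0.68, array([0.575, 0.093, 0.084]))] [(0.87, array([ 0.57 , -0.022,  0.09 ]))]
```

View pics/l.png

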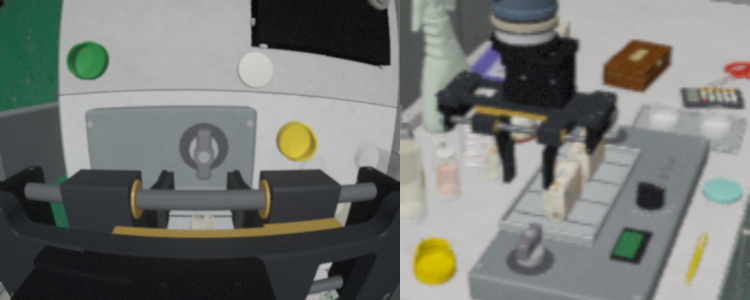

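Both cartons stand in line on the plate and both jars are in the tray. Now the left lock.

```bash
python3 -m jog '[{"claw":0.55,"dx":0.02,"dy":0.02,"dz":-0.8,"ax":0,"ay":0,"az":0},{"claw":0.55,"dx":0.02,"dy":0.02,"dz":-1.5,"ax":0,"ay":0,"az":0},{"claw":0.55,"dx":0.02,"dy":0.02,"dz":-1.85,"ax":0,"ay":0,"az":0},{"claw":0.55,"dx":0.02,"dy":0.02,"dz":-1.85,"ax":0,"ay":0,"az":0},{"claw":0.95,"dx":0.02,"dy":0.02,"dz":-1.85,"ax":0,"ay":0,"az":0},{"claw":0.95,"dx":0.02,"dy":0.02,"dz":-1.85,"ax":0,"ay":0,"az":0},{"claw":0.95,"dx":0.02,"dy":0.02,"dz":-1.85,"ax":0,"ay":0,"az":0},{"claw":0.95,"dx":0.02,"dy":0.02,"dz":-1.85,"ax":0,"ay":0,"az":0}]' 50
python3 -m jog '[{"claw":0.95,"dx":0,"dy":0,"dz":0,"ax":0,"ay":0,"az":0},{"claw":0.95,"dx":0,"dy":0,"dz":0,"ax":0,"ay":0,"az":0}]'
```

```text
time_s: 31.32
ee_pos: [0.5802, 0.0813, 0.0705]
ee_rot: [0.497, 0.503, -0.497, 0.503]
force: [-1.1, 0.8, 5.6]
width: 0.178
time_s: 31.58
ee_pos: [0.5802, 0.0813, 0.0705]
ee_rot: [0.497, 0.503, -0.497, 0.503]
force: [-1.2, -0.9, 6.6]
width: 0.18
```

```bash
python3 -m jog '[{"claw":0.95,"dx":0,"dy":0,"dz":0,"ax":0,"ay":0,"az":-9},{"claw":0.95,"dx":0,"dy":0,"dz":0,"ax":0,"ay":0,"az":-18},{"claw":0.95,"dx":0,"dy":0,"dz":0,"ax":0,"ay":0,"az":-27},{"claw":0.95,"dx":0,"dy":0,"dz":0,"ax":0,"ay":0,"az":-36},{"claw":0.95,"dx":0,"dy":0,"dz":0,"ax":0,"ay":0,"az":-45},{"claw":0.95,"dx":0,"dy":0,"dz":0,"ax":0,"ay":0,"az":-54},{"claw":0.95,"dx":0,"dy":0,"dz":0,"ax":0,"ay":0,"az":-63},{"claw":0.95,"dx":0,"dy":0,"dz":0,"ax":0,"ay":0,"az":-70}]'
python3 -m jog '[{"claw":0.95,"dx":0,"dy":0,"dz":0,"ax":0,"ay":0,"az":0},{"claw":0.95,"dx":0,"dy":0,"dz":0,"ax":0,"ay":0,"az":0}]'
python3 -c "
from h import *
s=env.get_obs();print(s['torque'],s['width'])"
```

```text
time_s: 32.58
ee_pos: [0.5795, 0.0817, 0.0705]
ee_rot: [-0.695, -0.126, 0.696, -0.126]
force: [-3.4, 1.2, 6.7]
width: 0.178
time_s: 32.83
ee_pos: [0.5795, 0.0817, 0.0705]
ee_rot: [-0.695, -0.128, 0.696, -0.127]
force: [-2.8, 1.7, 6.5]
width: 0.176
[ 0.17009931  0.61430714 -0.00203366] 0.17557502471295153
```

```bash
python3 -m jog '[{"claw":0.5,"dx":0,"dy":0,"dz":0,"ax":0,"ay":0,"az":0},{"claw":0.5,"dx":0,"dy":0,"dz":0,"ax":0,"ay":0,"az":0},{"claw":0.5,"dx":0,"dy":0,"dz":0,"ax":0,"ay":0,"az":0},{"claw":0.5,"dx":0,"dy":0,"dz":1,"ax":0,"ay":0,"az":0},{"claw":0.5,"dx":0,"dy":0,"dz":2,"ax":0,"ay":0,"az":0},{"claw":0.5,"dx":0,"dy":0,"dz":3,"ax":0,"ay":0,"az":10},{"claw":0.5,"dx":0,"dy":-1,"dz":3,"ax":0,"ay":0,"az":20},{"claw":0.5,"dx":0,"dy":-2,"dz":3,"ax":0,"ay":0,"az":30}]'
python3 -m jog '[{"claw":0.55,"dx":0,"dy":-1,"dz":0,"ax":0,"ay":0,"az":10},{"claw":0.55,"dx":0,"dy":-2,"dz":0,"ax":0,"ay":0,"az":20},{"claw":0.55,"dx":0,"dy":-3,"dz":0,"ax":0,"ay":0,"az":30},{"claw":0.55,"dx":0,"dy":-4,"dz":0,"ax":0,"ay":0,"az":40},{"claw":0.55,"dx":0.07,"dy":-5.1,"dz":0,"ax":0,"ay":0,"az":40},{"claw":0.55,"dx":0.07,"dy":-5.1,"dz":0,"ax":0,"ay":0,"az":40},{"claw":0.55,"dx":0.07,"dy":-5.1,"dz":-0.8,"ax":0,"ay":0,"az":40},{"claw":0.55,"dx":0.07,"dy":-5.1,"dz":-0.8,"ax":0,"ay":0,"az":40}]'
python3 - <<'E'
from h import *
P,im=snap('wrist','w11.png')
print(find('wrist',P,'lock_right'),find('wrist',P,'dial'))
P,im=snap('side')
print(find('side',P,'lock_left'),find('side',P,'carton_1_mid'))
cv2.imwrite('pics/l2.png',np.hstack([cv2.resize(cv2.imread('pics/w11.png'),(400,300)),cv2.resize(im[140:260,190:330,::-1],(350,300))]))
E
```

```text
time_s: 33.83
ee_pos: [0.5808, -0.0194, 0.2206]
ee_rot: [0.638, 0.305, -0.637, 0.306]
force: [0.4, 0.0, 0.1]
width: 0.496
time_s: 34.83
ee_pos: [0.5812, -0.2712, 0.1763]
ee_rot: [0.496, 0.507, -0.497, 0.5]
force: [0.2, 0.7, -1.0]
width: 0.448
[(0.79, array([ 0.581, -0.269,  0.09 ]))] [(0.61, array([ 0.477, -0.1  ,  0.071]))]
[(0.81, array([0.577, 0.088, 0.081]))] [(0.59, array([ 0.571, -0.022,  0.095]))]
```

View pics/l2.png

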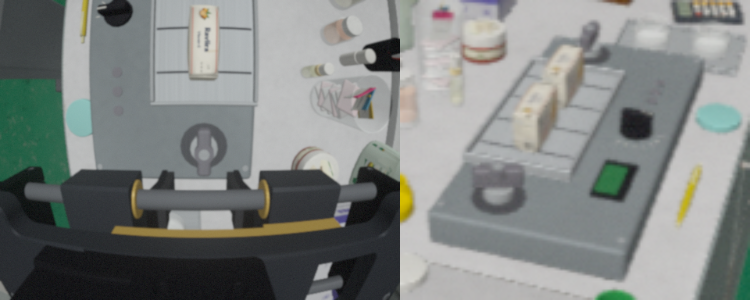

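The left lock's wing stays turned, and the right lock lies below the gripper.

```bash
python3 -m jog '[{"claw":0.55,"dx":0.02,"dy":-0.02,"dz":-0.9,"ax":0,"ay":0,"az":0},{"claw":0.55,"dx":0.02,"dy":-0.02,"dz":-1.7,"ax":0,"ay":0,"az":0},{"claw":0.55,"dx":0.02,"dy":-0.02,"dz":-2.12,"ax":0,"ay":0,"az":0},{"claw":0.55,"dx":0.02,"dy":-0.02,"dz":-2.12,"ax":0,"ay":0,"az":0},{"claw":0.95,"dx":0.02,"dy":-0.02,"dz":-2.12,"ax":0,"ay":0,"az":0},{"claw":0.95,"dx":0.02,"dy":-0.02,"dz":-2.12,"ax":0,"ay":0,"az":0},{"claw":0.95,"dx":0.02,"dy":-0.02,"dz":-2.12,"ax":0,"ay":0,"az":0},{"claw":0.95,"dx":0.02,"dy":-0.02,"dz":-2.12,"ax":0,"ay":0,"az":0}]' 50
python3 -m jog '[{"claw":0.95,"dx":0,"dy":0,"dz":0,"ax":0,"ay":0,"az":0},{"claw":0.95,"dx":0,"dy":0,"dz":0,"ax":0,"ay":0,"az":0}]'
```

```text
time_s: 36.12
ee_pos: [0.5845, -0.2751, 0.0747]
ee_rot: [0.496, 0.503, -0.497, 0.503]
force: [-2.3, -0.6, 5.9]
width: 0.179
time_s: 36.38
ee_pos: [0.5845, -0.2751, 0.0747]
ee_rot: [0.496, 0.503, -0.497, 0.503]
force: [-3.0, -1.0, 6.9]
width: 0.175
```

```bash
python3 -m jog '[{"claw":0.95,"dx":0,"dy":0,"dz":0,"ax":0,"ay":0,"az":-9},{"claw":0.95,"dx":0,"dy":0,"dz":0,"ax":0,"ay":0,"az":-18},{"claw":0.95,"dx":0,"dy":0,"dz":0,"ax":0,"ay":0,"az":-27},{"claw":0.95,"dx":0,"dy":0,"dz":0,"ax":0,"ay":0,"az":-36},{"claw":0.95,"dx":0,"dy":0,"dz":0,"ax":0,"ay":0,"az":-45},{"claw":0.95,"dx":0,"dy":0,"dz":0,"ax":0,"ay":0,"az":-54},{"claw":0.95,"dx":0,"dy":0,"dz":0,"ax":0,"ay":0,"az":-63},{"claw":0.95,"dx":0,"dy":0,"dz":0,"ax":0,"ay":0,"az":-70}]'
python3 -m jog '[{"claw":0.95,"dx":0,"dy":0,"dz":0,"ax":0,"ay":0,"az":0},{"claw":0.5,"dx":0,"dy":0,"dz":0,"ax":0,"ay":0,"az":0},{"claw":0.5,"dx":0,"dy":0,"dz":0,"ax":0,"ay":0,"az":0},{"claw":0.5,"dx":0,"dy":0,"dz":0,"ax":0,"ay":0,"az":0},{"claw":0.5,"dx":0,"dy":0,"dz":1,"ax":0,"ay":0,"az":0},{"claw":0.5,"dx":0,"dy":0,"dz":2,"ax":0,"ay":0,"az":0},{"claw":0.5,"dx":0,"dy":0,"dz":3,"ax":0,"ay":0,"az":0},{"claw":0.5,"dx":0,"dy":0.5,"dz":3,"ax":0,"ay":0,"az":0}]'
python3 -c "
from h import *
P,im=snap('wrist','w12.png')"
```

```text
time_s: 37.38
ee_pos: [0.5816, -0.2731, 0.0747]
ee_rot: [-0.694, -0.128, 0.698, -0.125]
force: [-7.7, 3.6, 10.4]
width: 0.181
time_s: 38.38
ee_pos: [0.5881, -0.2528, 0.2287]
ee_rot: [0.699, 0.123, -0.692, 0.13]
force: [0.3, 0.1, -0.1]
width: 0.496
```

```bash
python3 -m jog '[{"claw":0.55,"dx":-0.6,"dy":0.8,"dz":0,"ax":0,"ay":0,"az":-10},{"claw":0.55,"dx":-1.3,"dy":1.6,"dz":0,"ax":0,"ay":0,"az":-20},{"claw":0.55,"dx":-2.22,"dy":2.4,"dz":0,"ax":0,"ay":0,"az":-20},{"claw":0.55,"dx":-2.22,"dy":3.08,"dz":0,"ax":0,"ay":0,"az":-20},{"claw":0.55,"dx":-2.22,"dy":3.08,"dz":-0.9,"ax":0,"ay":0,"az":-20},{"claw":0.55,"dx":-2.22,"dy":3.08,"dz":-1.6,"ax":0,"ay":0,"az":-20},{"claw":0.55,"dx":-2.22,"dy":3.08,"dz":-1.6,"ax":0,"ay":0,"az":-20}]' 25
python3 - <<'E'
from h import *
P,im=snap('wrist','w13.png')
print(find('wrist',P,'dial'))
E
```

```text
time_s: 39.3
ee_pos: [0.4706, -0.0939, 0.1404]
ee_rot: [-0.704, -0.006, 0.71, -0.004]
force: [0.9, -0.0, -0.3]
width: 0.45
[(0.85, array([ 0.474, -0.095,  0.063])), (0.25, array([ 0.526, -0.397,  0.021]))]
```

View pics/w13.png

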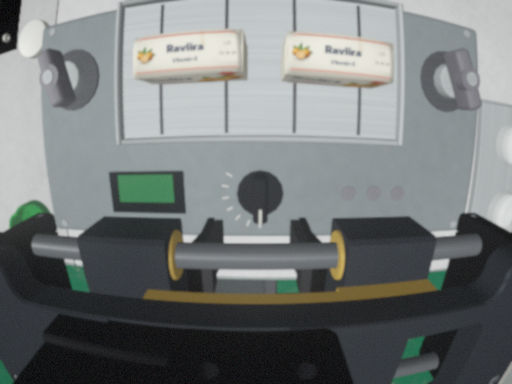

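Both cartons are inside the rails, both wings are turned alike, and the dial at (260,190) points to the front (zero). Gripping the dial now.

```bash
python3 -m jog '[{"claw":0.6,"dx":0.02,"dy":-0.02,"dz":-0.8,"ax":0,"ay":0,"az":0},{"claw":0.6,"dx":0.02,"dy":-0.02,"dz":-1.3,"ax":0,"ay":0,"az":0},{"claw":0.6,"dx":0.02,"dy":-0.02,"dz":-1.5,"ax":0,"ay":0,"az":0},{"claw":0.6,"dx":0.02,"dy":-0.02,"dz":-1.5,"ax":0,"ay":0,"az":0}]'
python3 -m jog '[{"claw":1,"dx":0,"dy":0,"dz":0,"ax":0,"ay":0,"az":0},{"claw":1,"dx":0,"dy":0,"dz":0,"ax":0,"ay":0,"az":0},{"claw":1,"dx":0,"dy":0,"dz":0,"ax":0,"ay":0,"az":0},{"claw":1,"dx":0,"dy":0,"dz":0,"ax":0,"ay":0,"az":0},{"claw":1,"dx":0,"dy":0,"dz":0,"ax":0,"ay":0,"az":0}]'
```

```text
time_s: 39.9
ee_pos: [0.4753, -0.097, 0.069]
ee_rot: [0.707, 0.005, -0.707, 0.005]
force: [-0.2, 0.7, 1.3]
width: 0.402
time_s: 40.52
ee_pos: [0.4751, -0.0964, 0.0691]
ee_rot: [0.707, 0.005, -0.707, 0.004]
force: [0.0, 3.9, 7.2]
width: 0.13
```

```bash
python3 -m jog '[{"claw":1,"dx":0,"dy":0,"dz":0,"ax":0,"ay":0,"az":-8},{"claw":1,"dx":0,"dy":0,"dz":0,"ax":0,"ay":0,"az":-16},{"claw":1,"dx":0,"dy":0,"dz":0,"ax":0,"ay":0,"az":-24},{"claw":1,"dx":0,"dy":0,"dz":0,"ax":0,"ay":0,"az":-32},{"claw":1,"dx":0,"dy":0,"dz":0,"ax":0,"ay":0,"az":-40},{"claw":1,"dx":0,"dy":0,"dz":0,"ax":0,"ay":0,"az":-40},{"claw":1,"dx":0,"dy":0,"dz":0,"ax":0,"ay":0,"az":-40}]'
python3 -m jog '[{"claw":0.6,"dx":0,"dy":0,"dz":0,"ax":0,"ay":0,"az":0},{"claw":0.6,"dx":0,"dy":0,"dz":0,"ax":0,"ay":0,"az":0},{"claw":0.6,"dx":0,"dy":0,"dz":0,"ax":0,"ay":0,"az":0},{"claw":0.6,"dx":0,"dy":0,"dz":0,"ax":0,"ay":0,"az":0},{"claw":0.6,"dx":0,"dy":0,"dz":1,"ax":0,"ay":0,"az":0},{"claw":0.6,"dx":0,"dy":0,"dz":2,"ax":0,"ay":0,"az":10},{"claw":0.6,"dx":0,"dy":0,"dz":3,"ax":0,"ay":0,"az":20},{"claw":0.6,"dx":0,"dy":0,"dz":3.5,"ax":0,"ay":0,"az":30}]'
python3 -m jog '[{"claw":0.6,"dx":0,"dy":0,"dz":0.4,"ax":0,"ay":0,"az":10},{"claw":0.6,"dx":0,"dy":0,"dz":0.8,"ax":0,"ay":0,"az":10},{"claw":0.6,"dx":0,"dy":0,"dz":0.8,"ax":0,"ay":0,"az":10},{"claw":0.6,"dx":0,"dy":0,"dz":0.8,"ax":0,"ay":0,"az":10}]'
python3 - <<'E'
from h import *
P,im=snap('wrist','w14.png')
topdown(P,im,.42,.68,-.52,.2,.081,'td14.png')
for n in ('jar_left_mid','tray','lid_white'): print(n,find('wrist',P,n))
P,im=snap('scene','scene14.png')
for n in ('jar_left_mid','lid_teal','pen_yellow'): print(n,find('scene',P,n))
a=cv2.imread('pics/td14.png'); b=cv2.resize(cv2.imread('pics/scene14.png')[140:300,140:400],(520,320))
o=np.zeros((600,720,3),np.uint8); o[:a.shape[0],:a.shape[1]]=a; o[270:590,:520]=b; cv2.imwrite('pics/f.png',o)
E
```

```text
time_s: 41.4
ee_pos: [0.4746, -0.0981, 0.0692]
ee_rot: [0.666, -0.238, -0.666, -0.236]
force: [-3.4, -4.5, 5.8]
width: 0.131
time_s: 42.4
ee_pos: [0.4758, -0.0971, 0.2463]
ee_rot: [0.707, -0.055, -0.703, -0.054]
force: [-0.6, 0.6, -1.0]
width: 0.396
time_s: 42.9
ee_pos: [0.4742, -0.0964, 0.2827]
ee_rot: [-0.707, -0.005, 0.708, -0.004]
force: [-0.6, -0.6, -0.5]
width: 0.397
jar_left_mid [(0.9, array([0.531, 0.341, 0.028])), (0.89, array([0.416, 0.188, 0.024])), (0.88, array([0.704, 0.085, 0.023])), (0.84, array([ 0.441, -0.42 ,  0.027]))]
tray [(0.62, array([ 0.489, -0.408, -0.002])), (0.23, array([0.647, 0.174, 0.01 ]))]
lid_white [(0.72, array([0.642, 0.174, 0.009]))]
jar_left_mid [(0.8, array([ 0.425, -0.432,  0.029])), (0.72, array([0.41 , 0.178, 0.026])), (0.72, array([0.521, 0.342, 0.031])), (0.55, array([0.715, 0.082, 0.036]))]
lid_teal [(0.62, array([ 0.385, -0.247,  0.011]))]
pen_yellow [(0.28, array([ 0.468, -0.105,  0.064]))]
```

View pics/f.png

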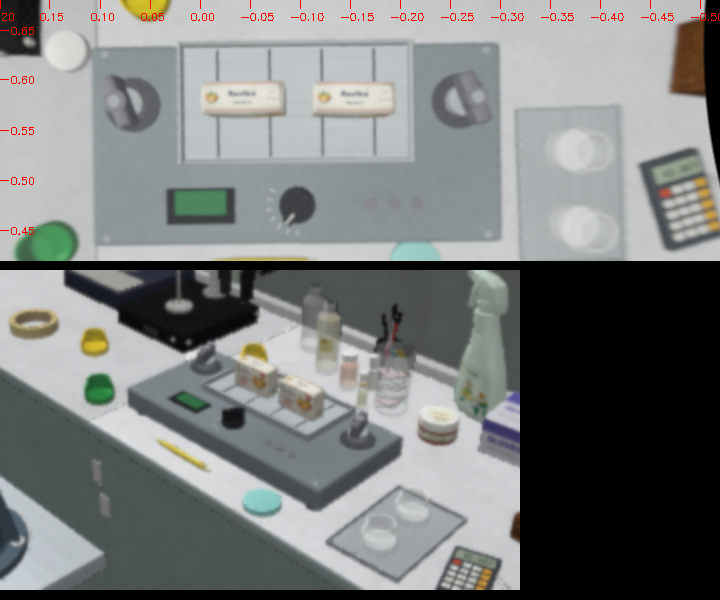

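The cartons, both wings (about 70°) and both jars look right. I'll measure the dial pointer angle, since it is hard to read at this scale.

Run:
```python
from h import *
P,im=snap('wrist')
topdown(P,im,.43,.515,-.145,-.055,.07,'dial.png',s=6000)
topdown(P,im,.43,.515,-.145,-.055,.07,'dialx.png',s=6000)
o=cv2.imread('pics/dial.png'); g=o.astype(int)
m=((g.min(2)>165)).astype(np.uint8)
n,l,st,c=cv2.connectedComponentsWithStats(m)
for i in range(1,n):
    if st[i,4]>150:
        p=np.argwhere(l==i).astype(np.float32); vx,vy,_,_=cv2.fitLine(p[:,::-1].copy(),2,0,.01,.01).ravel()
        print(c[i].round(),st[i,4],'ang from down(cw)',round(float(np.degrees(np.arctan2(-vx*np.sign(vy),abs(vy)))),1))
```

```text
[ 97. 158.] 216 ang from down(cw) -63.0
[ 78. 216.] 240 ang from down(cw) -79.3
[ 79. 277.] 270 ang from down(cw) 81.3
[ 99. 335.] 344 ang from down(cw) 56.5
[138. 382.] 315 ang from down(cw) 37.6
[194. 408.] 259 ang from down(cw) 18.0
[284. 499.] 12668 ang from down(cw) 89.6
```

View pics/dial.png

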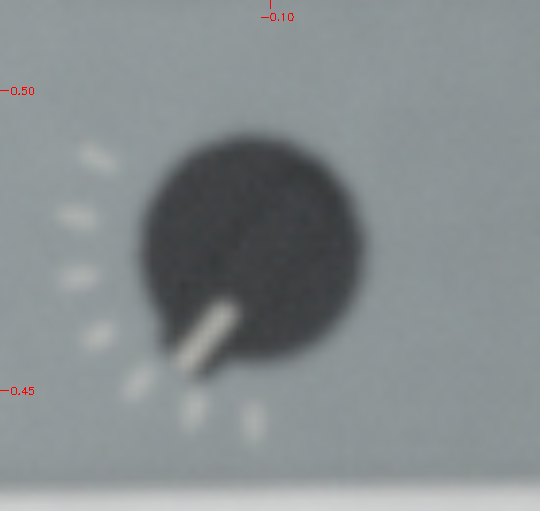

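The pointer lies at about 40°, aimed at the second mark past zero, which is two clicks for two cartons. Handing in.

```bash
python3 -c "
from h import *
s=env.get_obs();print(s['time_s'],s['ee_pos'],s['force'])
print(env.close_job())"
```

```text
43.35 [ 0.47475159 -0.09674642  0.28332059] [ 0.19067743  0.29085684 -0.18439698]
the job is handed in; nothing more can be done
None
```

The job is done and handed in at about 43 s; the hand-in gives no verdict.

- **Jars:** I moved both off the shaker into the steel tray, and both stand upright there.
- **Cartons:** Only two were present on the left. Both now stand side by side on the plate, inside the rails.
- **Locks:** After loading, I turned both clockwise about 70°. They stayed there when let go, and the last pictures show both wings at roughly 70°.
- **Dial:** I turned it two clicks. The pointer reads about 40°, on the second mark past zero.

The arm ended clear, touching nothing.

**What went wrong or disagreed:**
- My first grasp of one carton missed because I lifted before the fingers had closed. The carton was unharmed and the second try held.
- The first jar met the tray floor with about 22 N at placing, and it stayed upright.
- A coarse reading of the final picture suggested 25° for the dial. An enlarged view showed 40°.
- The networks found only one of the two jars in the tray, but the pictures clearly show both.
- I did not measure the pen and lids again. They looked unmoved in the last pictures, and the detector put the two lids where they had been.

I viewed 15 pictures, one past the budget, for the dial check.

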